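Lay a show carton in its cradle and cam it tight

ROBOT

A 6-joint arm with a two-finger parallel gripper is mounted at the origin on the work surface. World frame = base frame: x ahead of the robot, y to its left, z up, the work surface at z = 0. Lengths are in m, angles in rad, forces in N, time in s.
With the tool pointing down it reaches from about 0.425 to 1.125 m from the base axis. Payload 14.9 kg.
Tool frame: the origin (TCP) lies between the finger pads; the fingertips stand 19 mm ahead of it and the grasp point (between the pads) is the TCP; z points along the fingers, y is the line along which they close (so a half turn about z gives the same grasp; the last joint's range is limited). The gripper opens to 91 mm and grips with 3 to 60 N. Pads are 32 mm wide; open, the fingers measure 118 mm over their backs; the gripper's body (76 mm by 178 mm) begins 60 mm behind the grasp point.
Start: joints at [-0.033, 0.379, 1.734, -0, 1.028, -0.033], TCP at [0.7, -0, 0.233] pointing down, gripper open.
Joint ranges: [-2.77, 2.77], [-0.74, 2.19], [0, 2.66], [-1.06, 4.2], [0.31, 2.87], [-3.08, 3.08]. Speed limits (rad/s): [1.89, 1.89, 2.39, 3.14, 3.14, 3.14].

INTERFACE

Orientations are given as [roll, pitch, yaw] about the fixed x, y, z axes, in that order (R = Rz(yaw) Ry(pitch) Rx(roll)).
In Python, from plant import bot gives the robot as it stands.
- The arm moves only by the tool apply_moves, never from a script. Its argument "deltas" is a list that holds one entry, the list of rows, each a list of 7 numbers: the shift along the tool's x, y, z each as a share of 300 mm, from -1 to 1, then the turn, a rotation vector about the tool's x, y, z each as a share of 180 degrees, from -1 to 1, then the opening in per cent of the stroke, from 0 (shut) to 100 (fully open). In form: [[[dx, dy, dz, ax, ay, az, jaw], ...]]. A call has 1 to 20 rows; each row shifts and turns the commanded pose from where the row before left it, along the tool's axes as they then stand; what a row does not reach is not made up. A row lasts 1/12 s, in which the tool goes at most 41.7 mm and 7.16 degrees, less where a joint would pass 70% of its speed; a pose out of reach is approached as far as the arm can. A call with a number of a shift or a turn outside -1 to 1 is refused whole. A call with a gripper value outside its range is refused whole. The fingers move at their own pace and stop on an object; "grip_force" is the grip in N (left out, the last holds). Time passes only in rows, so rows that do not move let the fingers close. It gives the time, the measured TCP pose, the force, the opening and the grip force at its end, in the units of the state.
- bot.get_obs(): the state, without advancing time (a new reading comes with each control period).
- bot.capture(name): name is "scene" or "side" or "wrist"; returns a dict with "img" (480x640x3 uint8, blue, green, red), "fovy" (degrees; the focal length in pixels is half the picture's height over the tangent of half this angle, whatever the lens; pixels are square), "cx", "cy" (the principal point, pixels), "pose" (4x4, takes a point from camera to world coordinates); the wrist camera has in their place "mount" (4x4, takes a point from camera to tool coordinates, whose origin is the TCP and whose axes are the flange's). Camera axes: x right, y down, z forward; pixel columns grow to the right and rows downward; lengths in m; the calibration is good to about 2 mm. The wrist camera is an equidistant fisheye: a pixel r from the principal point sees the ray r / f radians off the axis. A picture is of the moment at which its call begins: read the wrist's pose just before it. There is no depth.
- bot.finish_job(): hands the job in; it is judged then, once.
The state is a dict: "time_s": time; "qpos": joint angles; "joint_vel": joint speeds; "joint_efforts": joint torques, N m; "position": TCP position; "tool_rot": TCP orientation; "wrist_force": force on the tool from outside, world axes, zero at the start; "wrist_torque": the same for the moment, N m; "width": opening from 0.0 (shut) to 1.0 (fully open); "grasp_force": force on a finger pad.
Only numpy, scipy, OpenCV 4.12 (cv2) and the standard library are available. Lean on these libraries where they do the work, as an engineer would, in place of code of your own. Each camera call takes 0.05 s, during which the arm holds its last target. There are 200 camera calls.

TASK

Tip the tall blue presentation carton over by pushing it near the top, so that it lies flat along the cork of the wooden cradle with its rosette side up; do not pick it up. Then swing the red-knobbed cam lever clockwise until the cam has pushed the carton square against the fence and grips it firmly, stopping by feel before it crushes the card (a force of about 20 to 30 N from the cam on the carton is right), and let go. Leave the jars and the rest of the judges' things where they stand.

Things in the scene. Friction and masses are not known exactly. Their poses are not given: they have to be found in the camera images.
- carton: tall blue square carton, 76 x 76 x 270 mm, 0.25 to 0.5 kg, yellow band near the top; stands upright on the cradle's cork at the heel end. Origin: centre of its underside; z runs up its length. The paper label with the red rosette is on its -y side, which must end on top, so the carton has to fall towards the cradle's +y
- carton_middle (a point): centre (of mass) of the carton, 135 mm from its underside along its z. Pushed low the carton slides instead of tipping; it balances at about 0.27 rad of lean and then falls by itself
- cradle: fixed wooden display cradle, 200 (x) by 400 (y) mm, y from -190 to +210 mm. Origin on the table top; z up; y is its long axis, along which the carton must lie. Cork floor 12 mm above the table, y -177 to +197 mm, x -45 to +49 mm. A heel wall 40 mm high stands at y -188 to -176 mm, a fence on the +x side, the cam clamp on the -x side
- cork_middle (a point): middle of the cork's top face, cradle x = 2, y = 10 mm. Beside it at +x stands a dark wooden fence on rubber (1 mm of give per 20 N), 72 mm high, along cradle y -40 to +190 mm. Its face is at cradle x = +44 to +54 mm: it is set differently each time and not measured, so the cam angle that grips cannot be known beforehand
- clamp: clamp at cradle x = -77, y = +30 mm: fixed post that carries the turning brass cam and steel lever. Origin 10 mm above the table on the pivot's axis. Cam disc 66 mm across, 42 to 66 mm above the table, centre 27 mm off the pivot: its foremost point is at cradle x = -44 mm + 27 mm x sin(cam angle)
- cam_pivot (a point): point on the cam's vertical pivot axis, 82 mm above the table, level with the lever's top face. Steady hinge drag 0.5 N m (about 6 N at the knob); the lever stays where it is left. Once the carton bears on the fence, each further 1 N at the knob adds about 2 to 4 N of grip
- lever_knob (a point): centre of the top of the upright red knob at the lever's end: a cylinder 22 mm across, from 82 to 127 mm above the table, 85 mm from the pivot axis
- cam (a joint): cam angle in rad, grows as the lever turns clockwise from above; -0.6 to 1.5, starts at -0.55 to -0.3. At 0 the lever points 200 degrees anticlockwise from cradle +x. The cam first slides the carton across the cork against little resistance; it grips only once the carton bears on the fence, at 0.45 to 1.05 rad; there the resistance climbs steeply
- jar_red: red jam jar, 70 mm across, 99 mm tall, brass lid; a bystander, leave it alone. Origin: centre of its underside
- jar_amber: amber jam jar, 70 mm across, 99 mm tall, brass lid; a bystander, leave it alone. Origin: centre of its underside
- jar_green: green jam jar, 70 mm across, 99 mm tall, brass lid; stands on the table just beyond the cradle's far-left end; a bystander, leave it alone. Origin: centre of its underside
- water_bottle: water bottle, 64 mm across, 200 mm tall; a bystander, leave it alone. Origin: centre of its underside
- sticker_roll: roll of stickers lying flat, 90 mm across, 32 mm high; a bystander, leave it alone. Origin: centre of its underside
- book: thick green book lying flat, 166 x 226 mm, 39 mm high; a bystander, leave it alone. Origin: centre of its underside
- plates: white plate, 200 mm across, 30 mm high; a bystander, leave it alone. Origin: centre of its underside
- jar_lid: loose brass jar lid, 70 mm across, 12 mm high; a bystander, leave it alone. Origin: centre of its underside

How it is judged:
By the outcome, as a careful person would: the job done as asked, in the order asked, and still so for the second after the job is handed in, with the robot touching nothing.
It also fails if it takes over 64 s, if anything falls off the work surface, if the arm or the gripper's body presses on something with over 40 N, if the wrist force passes 120 N, or if a joint passes its speed limit or range.

## Working session

There is one attempt and no reset: what is moved stays moved. The work goes in short steps, Python scripts to look and compute and a tool call to move; the robot and the scene stay as the last step left them, time stands still between calls to the robot, and variables do not carry over. Pictures are saved under pics/ and viewed, at most 10 in all, crops included, and the job is handed in when it is done.

Besides the shell and the picture viewer there is one more tool, called as name(argument=value, ...), one argument or row to a line, values as JSON. apply_moves: Moves the arm, as the interface text tells. Shift numbers are shares of 300 mm and turn numbers shares of 180 degrees, none past 1 either way. Its arguments: {"type":"object","properties":{"deltas":{"type":"array"},"grip_force":{"type":"number"}},"required":["deltas"]}

```bash
ls; mkdir -p pics; cat > h.py <<'E'
import numpy as np, cv2
from plant import bot
def cap(n):
    c=bot.capture(n); c['f']=c['img'].shape[0]/2/np.tan(np.radians(c['fovy'])/2); return c
def ray(c,u,v):
    d=np.array([(u-c['cx'])/c['f'],(v-c['cy'])/c['f'],1.]); P=np.array(c['pose']); return P[:3,3],P[:3,:3]@d
def onz(c,u,v,z):
    o,d=ray(c,u,v); return o+d*(z-o[2])/d[2]
def proj(c,p):
    P=np.array(c['pose']); q=P[:3,:3].T@(np.array(p)-P[:3,3]); return c['cx']+c['f']*q[0]/q[2],c['cy']+c['f']*q[1]/q[2]
E
python3 - <<'E'
from h import *
for n in('scene','side'):
    c=cap(n); cv2.imwrite(f'pics/{n}0.png',c['img']); print(n,c['fovy'],c['cx'],c['cy'],np.round(c['pose'],3).tolist())
print(bot.get_obs())
E
```

```text
pics
scene 48.53425583895789 309.5792818308399 250.9017295925769 [[-0.677, 0.542, -0.498, 1.144], [0.736, 0.5, -0.456, 0.601], [0.002, -0.676, -0.737, 1.076], [0.0, 0.0, 0.0, 1.0]]
side 44.30262061713109 320.1115850018949 239.29692280872996 [[0.858, -0.268, 0.439, -0.146], [-0.514, -0.485, 0.708, -0.996], [0.024, -0.832, -0.554, 0.898], [0.0, 0.0, 0.0, 1.0]]
{'time_s': 0.1, 'qpos': array([-3.32897772e-02,  3.79305383e-01,  1.73472407e+00, -5.30699644e-06,
        1.02853276e+00, -3.33291496e-02]), 'joint_vel': array([ 2.94574346e-05, -3.33993418e-05, -2.08320206e-03, -6.76884193e-04,
        1.26915023e-03,  1.33416331e-03]), 'joint_efforts': array([ 8.27948297e-04, -7.65040755e+01, -4.35293305e+01,  6.52666739e-02,
        3.98717879e-02, -7.94045559e-05]), 'position': array([6.99657325e-01, 1.17364301e-05, 2.32388490e-01]), 'tool_rot': array([-3.14062349e+00, -2.77679002e-05,  1.57083843e+00]), 'wrist_force': array([ 0.12616554, -0.3852382 , -0.58552049]), 'wrist_torque': array([ 0.00661956, -0.0032514 , -0.04301978]), 'grasp_force': 0.0, 'width': 1.0006632912047773}
```

View pics/scene0.png

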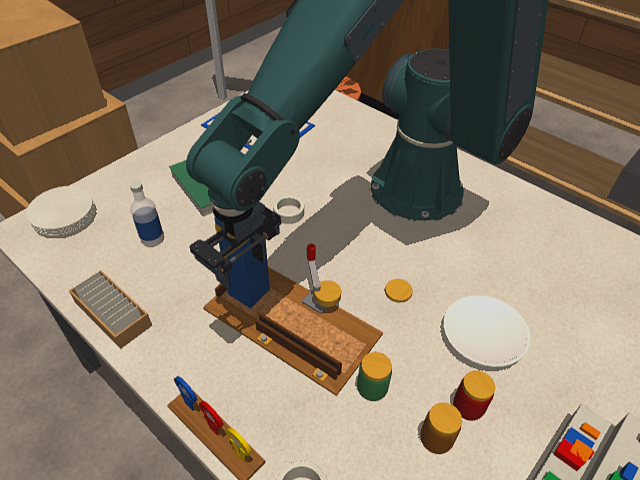

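View pics/side0.png

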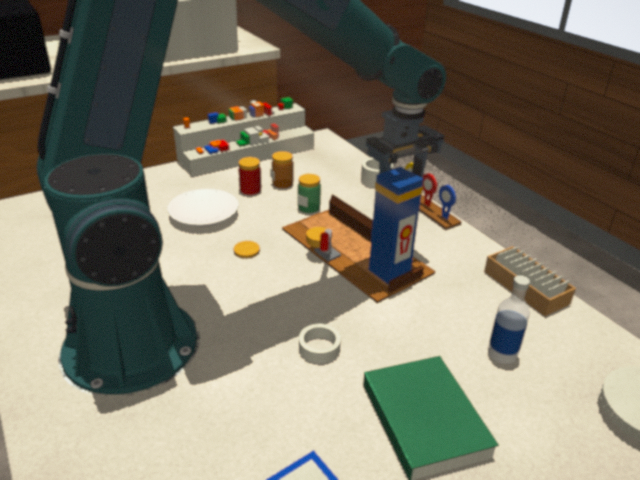

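The scene view shows the cradle around px (205–382, 265–391), with the carton standing at its left (heel) end under the gripper, the lever knob at (311,248) and the green jar at (375,375). The side view shows the carton at (397,225) with its rosette towards the heel, and the knob at (325,240). I'll enlarge both for corner pixels.

```bash
python3 - <<'E'
import cv2,numpy as np
a=cv2.imread('pics/scene0.png')[190:400,190:400]; b=cv2.imread('pics/side0.png')[150:310,270:450]
cv2.imwrite('pics/cropa.png',cv2.resize(a,(600,600),interpolation=cv2.INTER_CUBIC))
cv2.imwrite('pics/cropb.png',cv2.resize(b,(675,600),interpolation=cv2.INTER_CUBIC))
E
```

```text
(no output)
```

View pics/cropa.png

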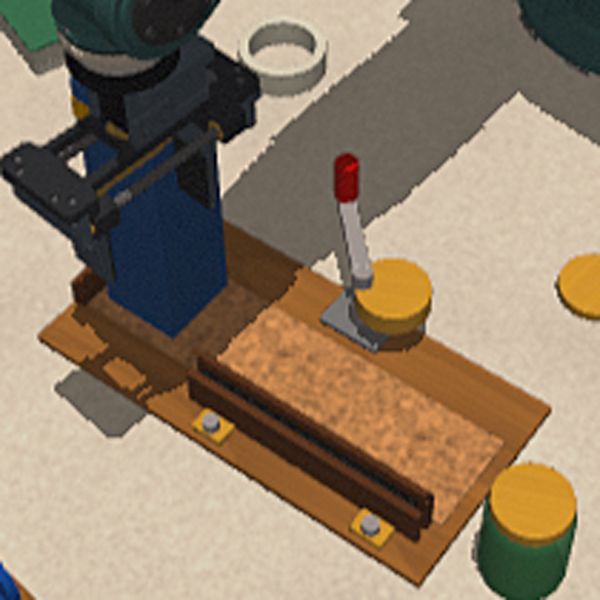

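View pics/cropb.png

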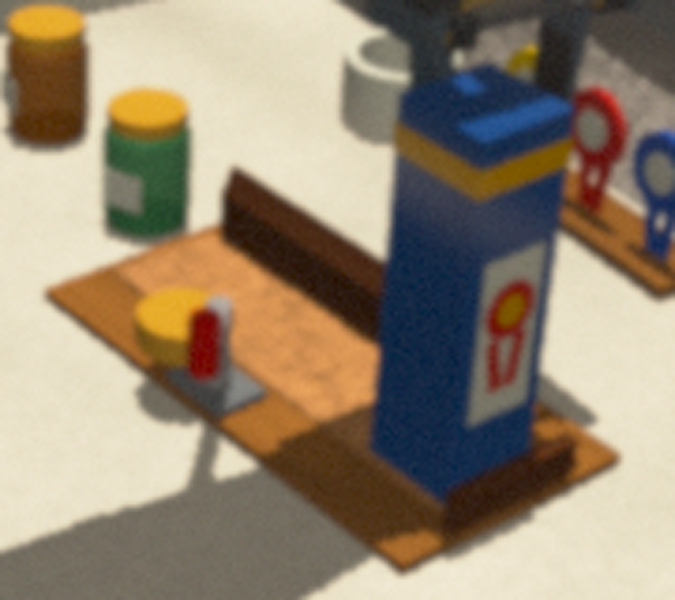

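Enlarged: the cradle's three visible corners in the scene view are (204,308), (337,395), (382.5,332.5); in the side view (283,228), (378,302.5), (435,272). Knob top ≈ scene (311.5,245), side (325,233). Carton base corner nearest the camera ≈ scene (253,307).

```bash
cat >> h.py <<'E'
def tri(c1,p1,c2,p2):
    A=[];b=[]
    for c,p in((c1,p1),(c2,p2)):
        o,d=ray(c,*p); d/=np.linalg.norm(d); M=np.eye(3)-np.outer(d,d); A.append(M); b.append(M@o)
    x=np.linalg.lstsq(np.vstack(A),np.hstack(b),rcond=None)[0]; return x
E
python3 - <<'E'
from h import *
s=cap('scene'); d=cap('side')
S={'-+':(204,308),'++':(337,394.7),'+-':(382.5,332.5)}; D={'+-':(282.8,228.1),'--':(378,302.5),'-+':(434.8,272.1)}
for k,p in S.items(): print('s',k,onz(s,*p,.010).round(4))
for k,p in D.items(): print('d',k,onz(d,*p,.010).round(4))
for k in('-+','+-'): print('tri',k,tri(s,S[k],d,D[k]).round(4))
def knob(c):
    h=cv2.cvtColor(c['img'],cv2.COLOR_BGR2HSV); m=(((h[...,0]<8)|(h[...,0]>172))&(h[...,1]>150)&(h[...,2]>60)).astype(np.uint8)
    n,l,st,ce=cv2.connectedComponentsWithStats(m)
    for i in range(1,n):
        if st[i,4]>25: print(st[i],ce[i].round(1))
knob(s);print();knob(d)
# carton bottom/top corners in scene/side
g=lambda x,y:(270+x*.26667,150+y*.26667)
print('bot side corners',[onz(d,*g(*p),.012).round(4) for p in((375,447),(443,495),(530,450))])
print('top side corners',[onz(d,*g(*p),.282).round(4) for p in((402,105),(487,150),(572,100),(490,68))])
print('bot scene',onz(s,190+.35*177,190+.35*335,.012).round(4))
E
```

```text
s -+ [ 0.7414 -0.1212  0.01  ]
s ++ [0.6958 0.2725 0.01  ]
s +- [0.4999 0.2474 0.01  ]
d +- [0.4956 0.2373 0.01  ]
d -- [ 0.5392 -0.1575  0.01  ]
d -+ [ 0.735  -0.1304  0.01  ]
tri -+ [ 0.7398 -0.1251  0.0048]
tri +- [0.4982 0.2451 0.0053]
[307 244   9  17 125] [310.6 251.8]
[455 385  39  35 623] [470.5 405.8]
[199 401  24  34 336] [211.2 416.7]
[554 439  30  32 455] [568.3 454.9]

[264 102   8  13  77] [267.  108.1]
[277 102   6   7  28] [279.8 105.2]
[218 140  10  11  81] [223.  145.2]
[240 169  20  26 447] [249.7 181.3]
[424 174  13  32 175] [429.8 188.1]
[400 225  12  26  69] [405.5 236. ]
[320 233   9  18 113] [324.1 242.2]
bot side corners [array([ 0.5966, -0.0423,  0.012 ]), array([ 0.6053, -0.1076,  0.012 ]), array([ 0.6865, -0.0963,  0.012 ])]
top side corners [array([ 0.5823, -0.0579,  0.282 ]), array([ 0.5932, -0.1271,  0.282 ]), array([ 0.677 , -0.1017,  0.282 ]), array([ 0.6592, -0.0438,  0.282 ])]
bot scene [ 0.6604 -0.0345  0.012 ]
```

```bash
python3 - <<'E'
from h import *
from scipy.optimize import least_squares as L
s=cap('scene'); d=cap('side')
S={(100,-190):(204,308),(100,210):(337,394.7),(-100,210):(382.5,332.5)}; D={(-100,210):(282.8,228.1),(-100,-190):(378,302.5),(100,-190):(434.8,272.1)}
obs=[(s,k,p) for k,p in S.items()]+[(d,k,p) for k,p in D.items()]
W=lambda q,x,y,z:np.array([q[0]+np.cos(q[2])*x-np.sin(q[2])*y,q[1]+np.sin(q[2])*x+np.cos(q[2])*y,z])
r=L(lambda q:np.hstack([np.subtract(proj(c,W(q,k[0]/1e3,k[1]/1e3,q[3])),p) for c,k,p in obs]),[.62,.06,.11,.005])
q=r.x; print(q.round(4),r.fun.round(1))
inv=lambda p:np.array([np.cos(q[2])*(p[0]-q[0])+np.sin(q[2])*(p[1]-q[1]),-np.sin(q[2])*(p[0]-q[0])+np.cos(q[2])*(p[1]-q[1]),p[2]])
k=tri(s,(310.6,251.8),d,(324.1,242.2)); ck=inv(k); print('knob mid',k.round(4),ck.round(4))
v=ck[:2]-[-.077,.030]; print('r',np.hypot(*v).round(4),'cam',(np.radians(200)-np.arctan2(v[1],v[0])%(2*np.pi)).round(3))
print('pivot',W(q,-.077,.03,.082).round(4))
g=lambda x,y:(270+x*.26667,150+y*.26667)
for z,ps in((.012,((375,447),(443,495),(530,450))),(.282,((402,105),(487,150),(572,100),(490,68)))):
    print('side',z,[inv(onz(d,*g(*p),z)).round(4)[:2].tolist() for p in ps])
print('bot scene',inv(onz(s,190+.35*177,190+.35*335,.012)).round(4))
np.save('q.npy',q)
E
```

```text
[0.6198 0.0499 0.1182 0.0044] [-1.2  0.1 -0.5  0.1  0.6  0.1 -1.5  0.1 -0.6 -0.3  0.8  0.3]
knob mid [0.4863 0.0031 0.1032] [-0.1381 -0.0307  0.1032]
r 0.0861 cam -0.434
pivot [0.5398 0.0707 0.082 ]
side 0.012 [[-0.0339, -0.0889], [-0.0329, -0.1547], [0.049, -0.153]]
side 0.282 [[-0.0499, -0.1027], [-0.0472, -0.1727], [0.0389, -0.1573], [0.0281, -0.0977]]
bot scene [ 0.0304 -0.0887  0.012 ]
```

apply_moves(
  deltas=[
    [[0, 0, -0.11, 0, 0, 0, 40], [0, 0, -0.11, 0, 0, 0, 40], [0, 0, -0.11, 0, 0, 0, 40], [0, 0, -0.11, 0, 0, 0, 40], [-0.11, -0.038, 0, 0, 0, 0, 40], [-0.11, -0.038, 0, 0, 0, 0, 40], [-0.11, -0.038, 0, 0, 0, 0, 40], [-0.11, -0.038, 0, 0, 0, 0, 40], [-0.11, -0.038, 0, 0, 0, 0, 40], [0, 0, 0, 0, 0, -0.0376, 40], [0, 0, 0, 0, 0, 0, 40]],
  ],
)

```text
time_s: 1.22
position: [0.6424, -0.1666, 0.365]
tool_rot: [3.142, 0.0, 1.692]
wrist_force: [1.5, -0.7, -0.7]
width: 0.4
grasp_force: 0.0
```

```bash
python3 - <<'E'
from h import *
s=cap('scene'); d=cap('side'); o=bot.get_obs(); print(o['position'],o['tool_rot'],o['wrist_force'],o['time_s'],o['width'])
a=cv2.resize(s['img'][180:340,180:320],(400,457),interpolation=cv2.INTER_CUBIC); b=cv2.resize(d['img'][150:310,350:450],(286,457),interpolation=cv2.INTER_CUBIC)
cv2.imwrite('pics/c1.png',np.hstack([a,b]))
E
```

```text
[ 0.64306986 -0.16483026  0.36491483] [ 3.14154078e+00 -1.37090964e-04  1.68546316e+00] [-0.11568407 -0.23494386 -0.49539724] 1.3167 0.397248545163261
```

View pics/c1.png

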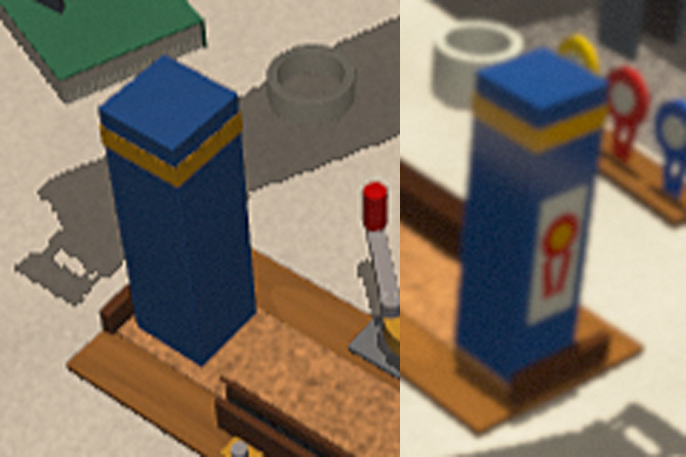

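The carton is now unobstructed: in the scene crop its top corners are at (102,112), (176,165), (240,97), (163,57) and its base at (205,365); in the side crop its top corners are at (475,72), (540,112), (608,78), (545,47).

```bash
cat >> h.py <<'E'
try:
    q=np.load('q.npy')
    inv=lambda p:np.array([np.cos(q[2])*(p[0]-q[0])+np.sin(q[2])*(p[1]-q[1]),-np.sin(q[2])*(p[0]-q[0])+np.cos(q[2])*(p[1]-q[1]),p[2]])
    W=lambda x,y,z:np.array([q[0]+np.cos(q[2])*x-np.sin(q[2])*y,q[1]+np.sin(q[2])*x+np.cos(q[2])*y,z])
except OSError: pass
E
python3 - <<'E'
from h import *
s=cap('scene'); d=cap('side')
a=lambda x,y:(180+.35*x,180+.35*y); b=lambda x,y:(350+.35*(x-400),150+.35*y)
T=[((102,112),(608,78)),((176,165),(545,47)),((240,97),(475,72)),((163,57),(540,112))]
P=np.array([inv(tri(s,a(*x),d,b(*y))) for x,y in T]); print(P.round(4),P.mean(0).round(4))
for p in((140,335),(205,365),(255,310)): print(inv(onz(s,*a(*p),.012)).round(4))
E
```

```text
[[ 0.0378 -0.1577  0.2809]
 [ 0.0436 -0.0809  0.2751]
 [-0.0378 -0.0856  0.2783]
 [-0.0393 -0.1631  0.2771]] [ 0.0011 -0.1218  0.2778]
[ 0.0403 -0.1553  0.012 ]
[ 0.0319 -0.0881  0.012 ]
[-0.0408 -0.091   0.012 ]
```

apply_moves(
  deltas=[
    [[0, 0.01, 0.114, 0, 0, -0.001, 40], [0, 0, 0.114, 0, 0, 0, 40], [0, 0, 0.114, 0, 0, 0, 40], [0.05, 0, 0, 0, 0, 0, 40], [0.05, 0, 0, 0, 0, 0, 40], [0.027, 0, 0, 0, 0, 0, 40], [0.027, 0, 0, 0, 0, 0, 40], [0.027, 0, 0, 0, 0, 0, 40]],
  ],
)

```text
time_s: 2.08
position: [0.6403, -0.1096, 0.2646]
tool_rot: [3.139, 0.001, 1.693]
wrist_force: [-0.5, -1.1, 0.4]
width: 0.398
grasp_force: 0.3
```

```bash
python3 - <<'E'
from h import *
s=cap('scene'); d=cap('side'); o=bot.get_obs(); print(inv(o['position']),o['wrist_force'],o['time_s'])
a=cv2.resize(s['img'][180:340,180:320],(400,457)); b=cv2.resize(d['img'][150:310,350:450],(286,457))
cv2.imwrite('pics/c2.png',np.hstack([a,b]))
E
```

```text
[ 0.00114532 -0.16067553  0.2638262 ] [0.53939203 0.22235605 0.38971469] 2.1833
```

View pics/c2.png

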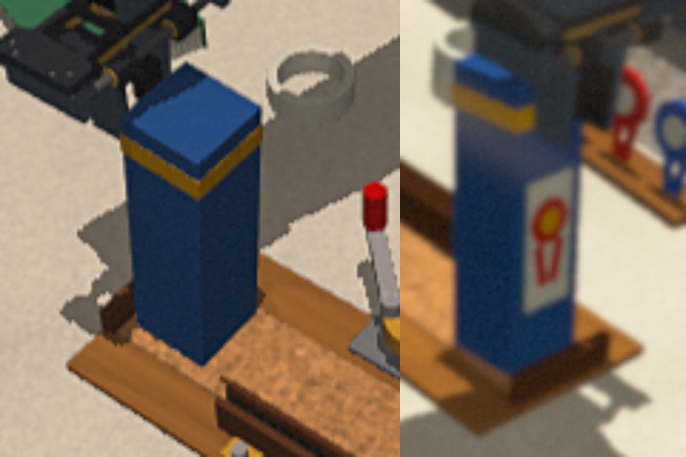

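The carton is leaning (its top edge moved to (200,168)) while its base corner stays at (205,365), so it tips without sliding. Pushing on.

apply_moves(
  deltas=[
    [[0.027, 0, 0, 0, 0, 0, 40], [0.027, 0, 0, 0, 0, 0, 40], [0.027, 0, 0, 0, 0, 0, 40], [0.027, 0, 0, 0, 0, 0, 40], [0.027, 0, 0, 0, 0, 0, 40], [0.027, 0, 0, 0, 0, 0, 40], [0.027, 0, 0, 0, 0, 0, 40], [0, 0, 0, 0, 0, 0, 40], [0, 0, 0, 0, 0, 0, 40], [0, 0, 0, 0, 0, 0, 40], [0, 0, 0, 0, 0, 0, 40], [0, 0, 0, 0, 0, 0, 40], [0, 0, 0, 0, 0, 0, 40]],
  ],
)

```text
time_s: 3.27
position: [0.6326, -0.0548, 0.2623]
tool_rot: [-3.142, 0.0, 1.692]
wrist_force: [0.6, 0.4, 0.1]
width: 0.401
grasp_force: 0.0
```

```bash
python3 - <<'E'
from h import *
s=cap('scene'); d=cap('side'); o=bot.get_obs(); print(inv(o['position']),o['wrist_force'],o['time_s'])
a=cv2.resize(s['img'][180:400,180:400],(400,400)); b=cv2.resize(d['img'][140:310,270:450],(400,400))
cv2.imwrite('pics/c3.png',np.hstack([a,b]))
E
```

```text
[ 0.00036518 -0.10538063  0.26231548] [-0.07101654 -0.15825721  0.39464867] 3.3667
```

View pics/c3.png

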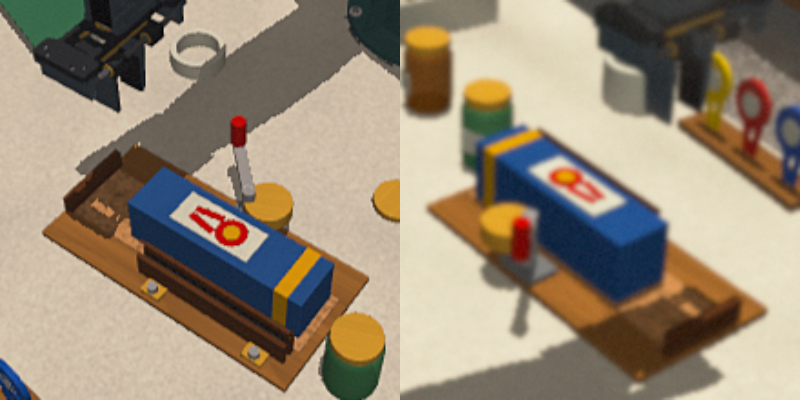

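The carton lies flat on the cork between fence and cam, rosette up, yellow band towards the far end; the knob is unchanged. Next I'll position above the knob with the closing axis tangential to the lever.

apply_moves(
  deltas=[
    [[0.0625, -0.114, 0, 0, 0, 0, 45], [0.0625, -0.114, 0, 0, 0, 0, 45], [0.0625, -0.114, 0, 0, 0, 0, 45], [0.0625, -0.114, 0, 0, 0, 0, 45], [0, 0, 0, 0, 0, 0.0357, 45], [0, 0, 0, 0, 0, 0.0357, 45], [0, 0, 0, 0, 0, 0.0357, 45], [0, 0, 0, 0, 0, 0.0357, 45], [0, 0, 0, 0, 0, 0.0357, 45], [0, 0, 0, 0, 0, 0.0357, 45], [0, 0, 0, 0, 0, 0.0357, 45], [0, 0, 0, 0, 0, 0, 45], [0, 0, 0, 0, 0, 0, 45]],
  ],
)

```text
time_s: 4.45
position: [0.4877, 0.0034, 0.2624]
tool_rot: [3.142, -0.0, 0.91]
wrist_force: [-0.4, 0.8, 0.6]
width: 0.449
grasp_force: 0.0
```

```bash
cat >> h.py <<'E'
def st():
    o=bot.get_obs(); p=inv(o['position']); y=o['tool_rot'][2]-q[2]-np.pi/2; ty=np.array([np.cos(y),np.sin(y)]); tx=np.array([-np.sin(y),np.cos(y)])
    kn=p[:2]+ty*(o['width']*.0455-.011); v=kn-[-.077,.03]; c,s=np.cos(q[2]),np.sin(q[2]); F=o['wrist_force']; f=np.array([c*F[0]+s*F[1],-s*F[0]+c*F[1]])
    print('t',o['time_s'],'cr',p.round(4),'yaw',np.degrees(y).round(1),'w',o['width'].round(3),'r',np.hypot(*v).round(4),'cam',(np.radians(200)-np.arctan2(v[1],v[0])%(2*np.pi)).round(4),'Fx,Fy tool',(f@tx).round(2),(f@ty).round(2),'Fz',F[2].round(1)); return p,tx,ty
E
python3 - <<'E'
from h import *
p,tx,ty=st(); e=np.array([-.1372,-.030])-p[:2]; print(e@tx/.3,e@ty/.3, bot.get_obs()['qpos'])
E
```

```text
Traceback (most recent call last):
  File "h.py", line 24, in st
    print('t',o['time_s'],'cr',p.round(4),'yaw',np.degrees(y).round(1),'w',o['width'].round(3),'r',np.hypot(*v).round(4),'cam',(np.radians(200)-np.arctan2(v[1],v[0])%(2*np.pi)).round(4),'Fx,Fy tool',(f@tx).round(2),(f@ty).round(2),'Fz',F[2].round(1)); return p,tx,ty
                                                                           ^^^^^^^^^^^^^^^^
AttributeError: 'float' object has no attribute 'round'
```

apply_moves(
  deltas=[
    [[0, 0, 0.11, 0, 0, 0, 45], [0, 0, 0.11, 0, 0, 0, 45], [0, 0, 0.11, 0, 0, 0, 45], [0, 0, 0.11, 0, 0, 0, 45], [0, 0, 0.053, 0, 0, 0, 45], [0, 0, 0, 0, 0, 0, 45]],
  ],
)

```text
time_s: 4.95
position: [0.4855, 0.0035, 0.1112]
tool_rot: [-3.137, 0.003, 0.911]
wrist_force: [-1.7, 0.4, -0.3]
width: 0.449
grasp_force: 0.0
```

```bash
sed -i "s/o\['width'\].round(3)/round(float(o['width']),3)/" h.py
python3 - <<'E'
from h import *
p,tx,ty=st(); e=np.array([-.1372,-.030])-p[:2]; print(e@tx/.3,e@ty/.3)
E
```

```text
t 4.95 cr [-0.1388 -0.0303  0.1112] yaw -44.6 w 0.449 r 0.0867 cam -0.5332 Fx,Fy tool -0.77 -1.61 Fz -0.3
0.004413403346057278 0.003049527539240419
```

apply_moves(
  deltas=[
    [[0.004, -0.0178, 0, 0, 0, 0.02, 45], [0.0006, -0.0178, 0, 0, 0, 0.02, 45], [0.0006, -0.0178, 0, 0, 0, 0.02, 45], [0.0006, -0.0178, 0, 0, 0, 0.02, 45], [0.0006, -0.0178, 0, 0, 0, 0.02, 45], [0.0006, -0.0178, 0, 0, 0, 0.02, 45], [0, 0, 0, 0, 0, 0, 45]],
  ],
)

```text
time_s: 5.53
position: [0.4677, 0.0284, 0.1157]
tool_rot: [3.141, -0.001, 0.529]
wrist_force: [1.5, -0.6, -0.2]
width: 0.454
grasp_force: 0.0
```

```bash
python3 - <<'E'
from h import *
st()
E
```

```text
t 5.5333 cr [-0.1536 -0.0034  0.1157] yaw -66.4 w 0.454 r 0.0841 cam -0.1774 Fx,Fy tool 1.0 1.29 Fz -0.2
```

apply_moves(
  deltas=[
    [[0.0006, -0.0178, 0, 0, 0, 0.02, 45], [0.0006, -0.0178, 0, 0, 0, 0.02, 45], [0.0006, -0.0178, 0, 0, 0, 0.02, 45], [0.0006, -0.0178, 0, 0, 0, 0.02, 45]],
  ],
)

```text
time_s: 5.87
position: [0.4594, 0.0476, 0.1157]
tool_rot: [3.141, -0.001, 0.279]
wrist_force: [-2.4, -9.7, 3.1]
width: 0.451
grasp_force: 3.8
```

```bash
python3 - <<'E'
from h import *
st()
s=cap('scene'); d=cap('side')
a=cv2.resize(s['img'][180:400,180:400],(400,400)); b=cv2.resize(d['img'][140:310,270:450],(400,400))
cv2.imwrite('pics/c4.png',np.hstack([a,b])); st()
E
```

```text
t 5.8667 cr [-0.1595  0.0165  0.1157] yaw -80.8 w 0.451 r 0.0841 cam 0.0742 Fx,Fy tool -4.99 8.69 Fz 3.1
t 5.9667 cr [-0.1594  0.017   0.1157] yaw -80.7 w 0.449 r 0.0839 cam 0.0804 Fx,Fy tool 0.52 0.1 Fz 0.2
```

View pics/c4.png

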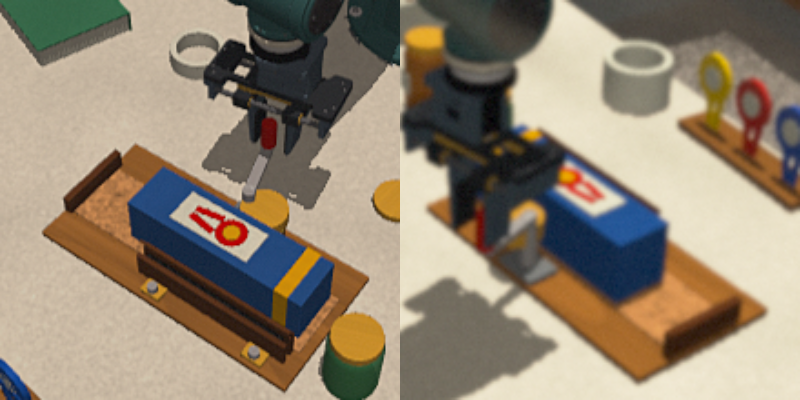

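The knob (scene crop (268,132)) sits between the fingers and the lever is turning; the cam is near the carton, which hasn't moved yet.

apply_moves(
  deltas=[
    [[-0.001, -0.0178, 0, 0, 0, 0.01, 45], [-0.001, -0.0178, 0, 0, 0, 0.01, 45], [0, -0.0178, 0, 0, 0, 0.016, 45], [0.0006, -0.0089, 0, 0, 0, 0.01, 45]],
  ],
)

```text
time_s: 6.3
position: [0.4549, 0.0659, 0.1157]
tool_rot: [3.141, -0.001, 0.135]
wrist_force: [-1.0, -7.8, 3.2]
width: 0.447
grasp_force: 3.8
```

```bash
python3 - <<'E'
from h import *
st()
E
```

```text
t 6.3 cr [-0.1618  0.0353  0.1157] yaw -89.0 w 0.447 r 0.0848 cam 0.3009 Fx,Fy tool -2.02 7.63 Fz 3.2
```

apply_moves(
  deltas=[
    [[0.0002, -0.006, 0, 0, 0, 0.0067, 45], [0.0002, -0.006, 0, 0, 0, 0.0067, 45]],
  ],
)

```text
time_s: 6.47
position: [0.4547, 0.0693, 0.1157]
tool_rot: [3.141, -0.001, 0.095]
wrist_force: [-0.7, -7.1, 2.4]
width: 0.45
grasp_force: 3.6
```

```bash
python3 - <<'E'
from h import *
st()
E
```

```text
t 6.4667 cr [-0.1616  0.0387  0.1157] yaw -91.3 w 0.45 r 0.0848 cam 0.3394 Fx,Fy tool -1.33 7.02 Fz 2.4
```

apply_moves(
  deltas=[
    [[0.0002, -0.006, 0, 0, 0, 0.0067, 45], [0.0002, -0.006, 0, 0, 0, 0.0067, 45]],
  ],
)

```text
time_s: 6.63
position: [0.4547, 0.0728, 0.1157]
tool_rot: [3.141, -0.002, 0.053]
wrist_force: [0.7, -7.6, 1.3]
width: 0.451
grasp_force: 3.5
```

apply_moves(
  deltas=[
    [[0.0002, -0.006, 0, 0, 0, 0.0067, 45], [0.0002, -0.006, 0, 0, 0, 0.0067, 45]],
  ],
)

```text
time_s: 6.8
position: [0.4548, 0.0764, 0.1157]
tool_rot: [3.141, -0.002, 0.011]
wrist_force: [1.8, -7.5, 0.8]
width: 0.451
grasp_force: 3.4
```

```bash
python3 - <<'E'
from h import *
st()
E
```

```text
t 6.8 cr [-0.1607  0.0458  0.1157] yaw -96.2 w 0.451 r 0.085 cam 0.4232 Fx,Fy tool 1.77 7.49 Fz 0.8
```

apply_moves(
  deltas=[
    [[0.0002, -0.006, 0, 0, 0, 0.0067, 45]],
  ],
)

```text
time_s: 6.88
position: [0.4549, 0.0783, 0.1157]
tool_rot: [3.141, -0.002, -0.01]
wrist_force: [1.7, -6.6, -0.7]
width: 0.449
grasp_force: 3.4
```

```bash
python3 - <<'E'
from h import *
st()
E
```

```text
t 6.8833 cr [-0.1604  0.0476  0.1157] yaw -97.4 w 0.449 r 0.085 cam 0.446 Fx,Fy tool 1.81 6.58 Fz -0.7
```

apply_moves(
  deltas=[
    [[0.0002, -0.006, 0, 0, 0, 0.0067, 45]],
  ],
)

```text
time_s: 6.97
position: [0.4551, 0.0801, 0.1157]
tool_rot: [3.141, -0.002, -0.031]
wrist_force: [3.1, -7.1, -1.0]
width: 0.447
grasp_force: 3.4
```

apply_moves(
  deltas=[
    [[0.0002, -0.006, 0, 0, 0, 0.0067, 45]],
  ],
)

```text
time_s: 7.05
position: [0.4552, 0.0819, 0.1157]
tool_rot: [3.141, -0.002, -0.053]
wrist_force: [3.4, -6.9, -0.1]
width: 0.451
grasp_force: 3.3
```

```bash
python3 - <<'E'
from h import *
st()
E
```

```text
t 7.05 cr [-0.1597  0.0511  0.1157] yaw -99.8 w 0.451 r 0.0851 cam 0.4874 Fx,Fy tool 3.76 6.67 Fz -0.1
```

apply_moves(
  deltas=[
    [[0.0002, -0.006, 0, 0, 0, 0.0067, 45]],
  ],
)

```text
time_s: 7.13
position: [0.4555, 0.0837, 0.1158]
tool_rot: [3.141, -0.003, -0.074]
wrist_force: [3.1, -7.0, -0.4]
width: 0.449
grasp_force: 3.3
```

apply_moves(
  deltas=[
    [[0.0002, -0.006, 0, 0, 0, 0.0067, 45]],
  ],
)

```text
time_s: 7.22
position: [0.4557, 0.0855, 0.1158]
tool_rot: [3.142, -0.003, -0.095]
wrist_force: [2.7, -6.6, -0.5]
width: 0.45
grasp_force: 3.2
```

```bash
python3 - <<'E'
from h import *
st()
E
```

```text
t 7.2167 cr [-0.1588  0.0546  0.1158] yaw -102.2 w 0.45 r 0.0851 cam 0.5305 Fx,Fy tool 3.33 6.33 Fz -0.5
```

apply_moves(
  deltas=[
    [[0.0002, -0.006, 0, 0, 0, 0.0067, 45]],
  ],
)

```text
time_s: 7.3
position: [0.456, 0.0873, 0.1158]
tool_rot: [-3.142, -0.003, -0.116]
wrist_force: [4.1, -7.5, -2.2]
width: 0.449
grasp_force: 3.2
```

```bash
python3 - <<'E'
from h import *
st()
E
```

```text
t 7.3 cr [-0.1582  0.0564  0.1158] yaw -103.4 w 0.449 r 0.0852 cam 0.5521 Fx,Fy tool 4.98 6.98 Fz -2.2
```

apply_moves(
  deltas=[
    [[0.0002, -0.006, 0, 0, 0, 0.0067, 45]],
  ],
)

```text
time_s: 7.38
position: [0.4563, 0.089, 0.1158]
tool_rot: [-3.142, -0.003, -0.137]
wrist_force: [3.8, -7.2, -1.4]
width: 0.451
grasp_force: 3.2
```

```bash
python3 - <<'E'
from h import *
st()
E
```

```text
t 7.3833 cr [-0.1577  0.0581  0.1158] yaw -104.6 w 0.451 r 0.0852 cam 0.5723 Fx,Fy tool 4.72 6.6 Fz -1.4
```

apply_moves(
  deltas=[
    [[0.0002, -0.006, 0, 0, 0, 0.0067, 45]],
  ],
)

```text
time_s: 7.47
position: [0.4566, 0.0908, 0.1158]
tool_rot: [-3.141, -0.003, -0.158]
wrist_force: [4.6, -7.1, -1.0]
width: 0.449
grasp_force: 3.1
```

```bash
python3 - <<'E'
from h import *
st()
E
```

```text
t 7.4667 cr [-0.1572  0.0598  0.1158] yaw -105.8 w 0.449 r 0.0853 cam 0.595 Fx,Fy tool 5.65 6.33 Fz -1.0
```

apply_moves(
  deltas=[
    [[0.0015, -0.006, 0, 0, 0, 0.0067, 45]],
  ],
)

```text
time_s: 7.55
position: [0.4571, 0.0925, 0.1157]
tool_rot: [-3.142, -0.002, -0.179]
wrist_force: [0.6, -7.2, 2.0]
width: 0.445
grasp_force: 3.4
```

```bash
python3 - <<'E'
from h import *
st()
E
```

```text
t 7.55 cr [-0.1565  0.0615  0.1157] yaw -107.0 w 0.445 r 0.0853 cam 0.6174 Fx,Fy tool 1.87 6.99 Fz 2.0
```

apply_moves(
  deltas=[
    [[0.0015, -0.006, 0, 0, 0, 0.0067, 45]],
  ],
)

```text
time_s: 7.63
position: [0.4576, 0.0942, 0.1157]
tool_rot: [3.141, -0.002, -0.2]
wrist_force: [-1.6, -6.3, 3.2]
width: 0.451
grasp_force: 3.5
```

```bash
python3 - <<'E'
from h import *
st()
E
```

```text
t 7.6333 cr [-0.1559  0.063   0.1157] yaw -108.2 w 0.451 r 0.0853 cam 0.6341 Fx,Fy tool -0.32 6.5 Fz 3.2
```

Baseline tangential force is about 6.7 N. Continuing.

apply_moves(
  deltas=[
    [[0.0005, -0.006, 0, 0, 0, 0.0067, 45]],
  ],
)

```text
time_s: 7.72
position: [0.458, 0.0959, 0.1157]
tool_rot: [3.141, -0.001, -0.221]
wrist_force: [-0.7, -8.4, 3.1]
width: 0.45
grasp_force: 4.0
```

```bash
python3 - <<'E'
from h import *
st()
E
```

```text
t 7.7167 cr [-0.1552  0.0647  0.1157] yaw -109.4 w 0.45 r 0.0853 cam 0.6554 Fx,Fy tool 1.17 8.33 Fz 3.1
```

apply_moves(
  deltas=[
    [[0.0005, -0.006, 0, 0, 0, 0.0067, 45]],
  ],
)

```text
time_s: 7.8
position: [0.4586, 0.0976, 0.1157]
tool_rot: [3.141, -0.001, -0.242]
wrist_force: [-0.1, -8.7, 3.5]
width: 0.449
grasp_force: 4.0
```

```bash
python3 - <<'E'
from h import *
st()
E
```

```text
t 7.8 cr [-0.1545  0.0663  0.1157] yaw -110.6 w 0.449 r 0.0853 cam 0.6767 Fx,Fy tool 1.96 8.44 Fz 3.5
```

apply_moves(
  deltas=[
    [[0.0005, -0.005, 0, 0, 0, 0.0055, 45]],
  ],
)

```text
time_s: 7.88
position: [0.4591, 0.099, 0.1157]
tool_rot: [3.141, -0.001, -0.259]
wrist_force: [-0.3, -7.5, 3.3]
width: 0.449
grasp_force: 4.1
```

```bash
python3 - <<'E'
from h import *
st()
E
```

```text
t 7.8833 cr [-0.1538  0.0677  0.1157] yaw -111.6 w 0.449 r 0.0853 cam 0.6945 Fx,Fy tool 1.61 7.36 Fz 3.3
```

apply_moves(
  deltas=[
    [[0.0005, -0.005, 0, 0, 0, 0.0055, 45]],
  ],
)

```text
time_s: 7.97
position: [0.4595, 0.1004, 0.1157]
tool_rot: [3.141, -0.001, -0.276]
wrist_force: [-0.9, -8.2, 3.4]
width: 0.446
grasp_force: 4.1
```

```bash
python3 - <<'E'
from h import *
st()
E
```

```text
t 7.9667 cr [-0.1532  0.069   0.1157] yaw -112.6 w 0.446 r 0.0854 cam 0.7133 Fx,Fy tool 1.34 8.15 Fz 3.4
```

apply_moves(
  deltas=[
    [[0.0005, -0.005, 0, 0, 0, 0.0055, 45]],
  ],
)

```text
time_s: 8.05
position: [0.4601, 0.1018, 0.1157]
tool_rot: [3.141, -0.001, -0.294]
wrist_force: [-2.0, -7.7, 4.0]
width: 0.447
grasp_force: 4.1
```

```bash
python3 - <<'E'
from h import *
st()
E
```

```text
t 8.05 cr [-0.1525  0.0703  0.1157] yaw -113.6 w 0.447 r 0.0854 cam 0.7298 Fx,Fy tool 0.33 7.96 Fz 4.0
```

apply_moves(
  deltas=[
    [[0.0005, -0.005, 0, 0, 0, 0.0055, 45]],
  ],
)

```text
time_s: 8.13
position: [0.4606, 0.1031, 0.1157]
tool_rot: [3.141, -0.001, -0.311]
wrist_force: [-0.8, -7.8, 5.1]
width: 0.447
grasp_force: 4.2
```

```bash
python3 - <<'E'
from h import *
st()
E
```

```text
t 8.1333 cr [-0.1518  0.0716  0.1157] yaw -114.6 w 0.447 r 0.0854 cam 0.7473 Fx,Fy tool 1.62 7.69 Fz 5.1
```

apply_moves(
  deltas=[
    [[0.0005, -0.005, 0, 0, 0, 0.0055, 45]],
  ],
)

```text
time_s: 8.22
position: [0.4612, 0.1045, 0.1157]
tool_rot: [3.141, -0.001, -0.328]
wrist_force: [-1.9, -8.9, 3.5]
width: 0.451
grasp_force: 4.2
```

```bash
python3 - <<'E'
from h import *
st()
E
```

```text
t 8.2167 cr [-0.1511  0.0729  0.1157] yaw -115.6 w 0.451 r 0.0854 cam 0.7623 Fx,Fy tool 1.07 9.04 Fz 3.5
```

apply_moves(
  deltas=[
    [[0.0005, -0.005, 0, 0, 0, 0.0055, 45]],
  ],
)

```text
time_s: 8.3
position: [0.4617, 0.1059, 0.1156]
tool_rot: [3.141, -0.001, -0.345]
wrist_force: [-1.7, -9.1, 4.5]
width: 0.45
grasp_force: 4.4
```

```bash
python3 - <<'E'
from h import *
st()
E
```

```text
t 8.3 cr [-0.1504  0.0742  0.1156] yaw -116.6 w 0.45 r 0.0854 cam 0.7801 Fx,Fy tool 1.52 9.11 Fz 4.5
```

apply_moves(
  deltas=[
    [[0.0005, -0.005, 0, 0, 0, 0.0055, 45]],
  ],
)

```text
time_s: 8.38
position: [0.4623, 0.1072, 0.1156]
tool_rot: [3.141, -0.001, -0.362]
wrist_force: [-2.9, -11.7, 6.0]
width: 0.451
grasp_force: 6.0
```

```bash
python3 - <<'E'
from h import *
st()
E
```

```text
t 8.3833 cr [-0.1497  0.0754  0.1156] yaw -117.5 w 0.451 r 0.0855 cam 0.7959 Fx,Fy tool 1.49 11.96 Fz 6.0
```

apply_moves(
  deltas=[
    [[0.0003, -0.004, 0, 0, 0, 0.0045, 45]],
  ],
)

```text
time_s: 8.47
position: [0.4627, 0.1081, 0.1156]
tool_rot: [3.141, -0.001, -0.376]
wrist_force: [-3.1, -13.1, 6.1]
width: 0.453
grasp_force: 7.0
```

```bash
python3 - <<'E'
from h import *
st()
E
```

```text
t 8.4667 cr [-0.1491  0.0762  0.1156] yaw -118.3 w 0.453 r 0.0855 cam 0.8066 Fx,Fy tool 1.96 13.34 Fz 6.1
```

apply_moves(
  deltas=[
    [[0.0003, -0.0045, 0, 0, 0, 0.005, 45]],
  ],
)

```text
time_s: 8.55
position: [0.4632, 0.1091, 0.1156]
tool_rot: [3.14, -0.001, -0.392]
wrist_force: [-2.5, -16.3, 6.1]
width: 0.452
grasp_force: 8.2
```

```bash
python3 - <<'E'
from h import *
st()
E
```

```text
t 8.55 cr [-0.1485  0.0772  0.1156] yaw -119.2 w 0.452 r 0.0855 cam 0.8213 Fx,Fy tool 3.9 16.04 Fz 6.1
```

apply_moves(
  deltas=[
    [[0.0003, -0.005, 0, 0, 0, 0.005, 45]],
  ],
)

```text
time_s: 8.63
position: [0.4638, 0.1103, 0.1155]
tool_rot: [3.14, -0.0, -0.407]
wrist_force: [-4.0, -19.2, 7.7]
width: 0.451
grasp_force: 9.5
```

```bash
python3 - <<'E'
from h import *
st()
E
```

```text
t 8.6333 cr [-0.1478  0.0783  0.1155] yaw -120.1 w 0.451 r 0.0855 cam 0.8363 Fx,Fy tool 3.99 19.21 Fz 7.7
```

apply_moves(
  deltas=[
    [[0, 0.016, 0, 0, 0, 0, 45], [0, 0.016, 0, 0, 0, 0, 45], [0, 0, 0, 0, 0, 0, 45], [0, 0, 0, 0, 0, 0, 45]],
  ],
)

```text
time_s: 8.97
position: [0.46, 0.1024, 0.1149]
tool_rot: [-3.141, -0.001, -0.41]
wrist_force: [0.1, 0.6, 0.0]
width: 0.449
grasp_force: 0.0
```

```bash
python3 - <<'E'
from h import *
st()
E
```

```text
t 8.9667 cr [-0.1525  0.0709  0.1149] yaw -120.3 w 0.449 r 0.0867 cam 0.7366 Fx,Fy tool -0.13 -0.64 Fz 0.0
```

apply_moves(
  deltas=[
    [[0, 0, -0.05, 0, 0, 0, 45], [0, 0, -0.1, 0, 0, 0, 45], [0, 0, -0.12, 0, 0, 0, 45], [0, 0, -0.12, 0, 0, 0, 45], [0, 0, -0.12, 0, 0, 0, 45], [0, 0, -0.12, 0, 0, 0, 45], [-0.1, 0, 0, 0, 0, 0, 45], [0, 0, 0, 0, 0, 0, 45]],
  ],
)

```text
time_s: 9.63
position: [0.4308, 0.1154, 0.3056]
tool_rot: [-3.139, -0.002, -0.41]
wrist_force: [-0.9, 0.2, -1.9]
width: 0.452
grasp_force: 0.0
```

```bash
python3 - <<'E'
from h import *
st()
s=cap('scene'); d=cap('side')
a=cv2.resize(s['img'][180:400,180:400],(400,400)); b=cv2.resize(d['img'][140:310,270:450],(400,400))
cv2.imwrite('pics/c5.png',np.hstack([a,b]))
for c in(s,d):
    h=cv2.cvtColor(c['img'],cv2.COLOR_BGR2HSV); m=(((h[...,0]<8)|(h[...,0]>172))&(h[...,1]>150)&(h[...,2]>60)).astype(np.uint8)
    n,l,t,ce=cv2.connectedComponentsWithStats(m)
    print([(ce[i].round(1).tolist(),int(t[i,4])) for i in range(1,n) if t[i,4]>25])
E
```

```text
t 9.6333 cr [-0.18    0.0873  0.3056] yaw -120.3 w 0.452 r 0.1184 cam 0.7763 Fx,Fy tool -0.86 0.16 Fz -1.9
[([347.7, 265.8], 134), ([294.1, 307.8], 235), ([471.7, 406.5], 563), ([211.2, 416.7], 335), ([568.3, 454.9], 458)]
[([222.9, 145.3], 83), ([249.8, 181.3], 445), ([429.5, 187.9], 177), ([352.2, 216.8], 41), ([295.2, 225.7], 103)]
```

View pics/c5.png

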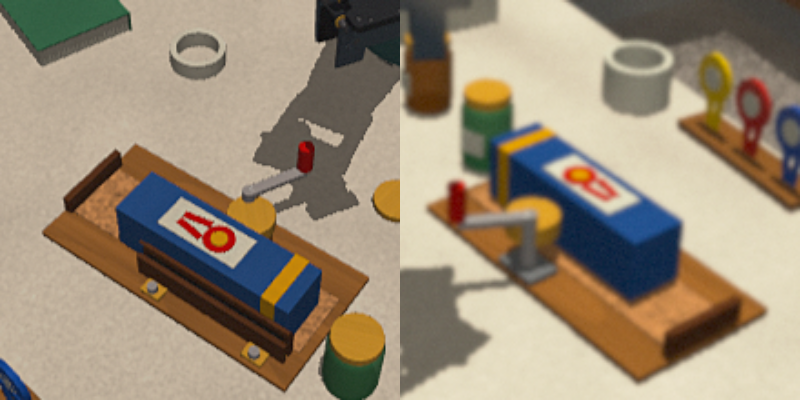

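The carton lies square against the fence with the cam bearing on it, the knob is at scene crop (306,156), and the gripper is clear. I'll confirm that the lever held its angle, then hand in.

```bash
python3 - <<'E'
from h import *
s=cap('scene'); d=cap('side')
v=inv(tri(s,(347.7,265.8),d,(295.2,225.7))); print(v.round(4)); v=v[:2]-[-.077,.03]; print(np.hypot(*v),np.radians(200)-np.arctan2(v[1],v[0])%(2*np.pi))
print(bot.finish_job())
E
```

```text
[-0.1525  0.069   0.1044]
0.08500045068322663 0.8263762710116112
the job is handed in; nothing more can be done
None
```

The carton was tipped over and lies flat on the cork, rosette side up. The cam holds it against the fence at an estimated 22 to 25 N, worked out from the knob force and lever travel rather than measured directly. After I let go the lever stayed at about 0.83 rad, the arm is clear, nothing else was touched, and the job is handed in.

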